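# Release a locked spindle and present it upright

## Task

Take the mallet from its rest, knock the release pin next to the spindle with the three-jawed head fully down to its stop (touch the pin with the mallet only), and put the mallet back in its rest as it was. Then draw that spindle out of its leaning socket and present it for inspection: finish while holding it still in the gripper, upright with the jaws up, its lower end at least 12 cm above the bench and touching nothing else. Leave the disc-headed spindle locked in its socket and do not disturb the other things.

Things in the scene. Friction and masses are not known exactly. Their poses are not given: they have to be found in the camera images.
- mallet: Loose mallet, 300 g, in its rest. Origin: centre of the lower face of its head; z up. Head: cylinder 38 mm across, 64 high. Wooden handle runs level to its own -x, 20 mm wide (y), 24 high, centre line 32 mm above the origin, end at x = -138 mm. Grip across the handle close to the head (x = -40 to -55 mm).
- rest: Plywood mallet rest, fixed. Origin: at bench height under the head's place; z up. Base 60 mm wide, 8 thick, x +30 to -135 mm; the head stands on it at x = y = 0 (mallet origin 8 mm above this one, same yaw); the handle's end lies in a 32 mm wide notch of a post at x = -117 mm, 47 mm high.
- socket_jaw: Grey base with leaning aluminium tube, holds the three-jawed spindle. Fixed. Origin: bench height, under the base plate (90 mm in x, y -45 to 85); z up. Square tube (32 mm outside, 16 inside) leans 45 deg to its own +x; axis from (-25,0,24) to its mouth (17,0,66) mm. Latch housing 44x34x94 mm at (26,52) carries the pin; a bolt lies over the spindle's collar until the pin is down.
- pin_jaw: Release pin of the three-jawed spindle's socket, steel. Origin: centre of its flat top (20 mm across), at (26,52,114.5) mm in the socket's frame while up; slides straight down 14 mm to a stop (then 100.5). Takes 4 to 6 N, stays where driven.
- rod_jaw: The spindle to draw: loose, steel, 180 g, leaning in the tube. Origin: centre of its lower end; +z along the shaft to the head. Shaft 14 mm diameter, bare for gripping 65 to 155 mm from the lower end; collar 34 mm across at 54 to 62 mm sits on the tube's mouth. Head: three jaws round the axis, 33 mm across, 160 to 197 mm from the lower end.
- socket_disc: Like the other socket, left or right of it; holds the disc-headed spindle. Fixed. Origin: bench height, under the base plate (90 mm in x, y -45 to 85); z up. Square tube (32 mm outside, 16 inside) leans 45 deg to its own +x; axis from (-25,0,24) to its mouth (17,0,66) mm. Latch housing 44x34x94 mm at (26,52) carries the pin; a bolt lies over the spindle's collar until the pin is down.
- pin_disc: Release pin of the disc-headed spindle's socket, to be left up. Origin: centre of its flat top (20 mm across), at (26,52,114.5) mm in the socket's frame while up; slides straight down 14 mm to a stop (then 100.5). Takes 4 to 6 N, stays where driven.
- rod_disc: The spindle to leave: loose, steel, 180 g, leaning in the tube. Origin: centre of its lower end; +z along the shaft to the head. Shaft 14 mm diameter, bare for gripping 65 to 155 mm from the lower end; collar 34 mm across at 54 to 62 mm sits on the tube's mouth. Head: flat disc, 44 mm across, top at 173 mm.
- star_knob: Bystander, loose: black star knob 30 mm.
- marker: Bystander, loose: marker pen, 132 mm long.
- air_cap: Bystander, loose: grey air cap, 32 mm across.
- paint_nozzle: Bystander, loose: small brass nozzle 25 mm.
- hex_key: Bystander, loose: black hex key 89 mm.

How it is judged:
By the outcome, as a careful person would: the job done as asked, in the order asked, and still so for the second after the job is handed in, while the arm keeps its last pose, push and grip.
It also fails if it takes over 72 s, if anything falls off the work surface, if the arm or the gripper's body presses on something with over 40 N, if the wrist force passes 120 N, or if a joint passes its speed limit or range.

## Robot

A 7-joint arm with a two-finger parallel gripper is mounted at the origin on a cart in front of the work surface, level with it; the furniture and walls round the work are solid. World frame = base frame: x ahead of the robot, y to its left, z up, the work surface at z = 0. Lengths are in mm, angles in rad, forces in N, time in s.
With the tool pointing down it reaches from about 400 to 875 mm from the base axis. Payload 4.4 kg.
Tool frame: the origin (TCP) lies at the very end of the fingers, on their centre line; the grasp point (between the pads) lies ctrl.grip_point_offset behind it (ctrl.grip_point_offset is the distance from the TCP to the grasp point, in mm); z points along the fingers, y is the line along which they close (so a half turn about z gives the same grasp; the last joint's range is limited). The gripper opens to 85 mm and grips with 20 to 120 N. Pads are 22 mm wide; open, the fingers measure 114 mm over their backs; the gripper's body (76 mm by 85 mm) begins 54 mm behind the grasp point. The pads swing forward as they close: fully open they stand 13 mm farther back than shut.
Start: joints at [-1.393, 0.628, 0.038, 1.517, -0.027, 0.996, -0.02], TCP at [156.879, 630.798, 231.313] pointing down, gripper open.
Joint ranges: [-3.06, 3.06], [-0.37, 2.12], [-1.25, 1.32], [0.18, 2.47], [-1.1, 4.24], [0.23, 1.98], [-2.94, 2.94]. Speed limits (rad/s): [2.57, 2.57, 3.14, 3.14, 3.14, 3.14, 3.14].

## Interface

Orientations are given as [roll, pitch, yaw] about the fixed x, y, z axes, in that order (R = Rz(yaw) Ry(pitch) Rx(roll)).
In Python, from cell import read_state, cams, ctrl, models gives the robot as it stands. The module is installed in compiled form; this text tells all that it offers.
- The arm moves only by the shell command python3 -m creep 'ROWS'. ROWS is a JSON list of rows, 1 to 12 of them, each of 7 numbers: dx, dy, dz in mm, then a rotation vector rx, ry, rz in rad, then the finger opening in mm; each row shifts and turns the commanded pose from where the row before left it, along the tool's axes as they then stand; what a row does not reach is not made up. A row lasts 1/10 s, in which the tool goes at most 50 mm and 0.15 rad, less where a joint would pass 70% of its speed; a pose out of reach is approached as far as the arm can. The fingers move at their own pace and stop on an object; the grip force is fixed at half the most. Time passes only in rows, so rows that do not move let the fingers close. It prints the time, the measured TCP pose, the force, the opening and the grip force at its end.
- read_state(): the state, without advancing time (a new reading comes with each control period).
- cams.get_image(name): name is "scene" or "top" or "wrist"; returns (picture, depth): 384x512x3 uint8, blue, green, red; 384x512 float32, mm along the optical axis (not along the pixel's ray), 0 where there is no reading.
- cams.calibration(name): a dict with "fx", "fy", "cx", "cy" (pixels), "k1" (the pictures are not rectified: a ray, as slopes to the right and down, at radius r is drawn at 1 + k1 r^2 times it, then the intrinsics apply), "rvec" (rotation vector, rad) and "tvec" (3), from world to camera coordinates, as OpenCV has them; the wrist camera has in their place "hand_eye" (4x4, takes a point from camera to tool coordinates, whose origin is the TCP and whose axes are the flange's). Camera axes: x right, y down, z forward; pixel columns grow to the right and rows downward; lengths in mm; the calibration is good to about 2 mm. A picture is of the moment at which its call begins: read the wrist's pose just before it. calibration takes no time and is no camera call.
- ctrl.finish_job(): hands the job in; it is judged then, once.
Trained networks look in the newest picture that a camera, given by its name, has taken for a name from the list of things; names that differ only in an ending like _2 or _b are one class to them, and where a whole thing is asked for, a point or a joint stands for the part that bears it (a point fixed in the world has none). Each returns a list of dicts, best first, with "confidence" (0 to 1); they miss things now and then, are a little off and sometimes report something else, mostly with a low value. They report only what shows in the picture. A call takes as long as a camera call.
- models.search_frame(thing, camera): "extent" ([left, top, right, bottom] in pixels, round what is visible of it).
- models.mark_of(thing, camera): "position" ([column, row] in pixels: a listed point, or the origin of a listed thing).
The state is a dict: "clock": time; "qpos": joint angles; "qd": joint speeds; "tau": joint torques, N m; "eef_pos": TCP position; "tool_rot": TCP orientation; "force": force on the tool from outside, world axes, zero at the start; "torque": the same for the moment, N m; "width": finger opening in mm; "gripper_force": force on a finger pad.
Only numpy, scipy, OpenCV 4.12 (cv2) and the standard library are available. Lean on these libraries where they do the work, as an engineer would, in place of code of your own. Each camera call takes 0.05 s, during which the arm holds its last target. There are 200 camera calls.

## Working session

There is one attempt and no reset: what is moved stays moved. The work goes in short steps, Python scripts to look and compute and a shell command to move; the robot and the scene stay as the last step left them, time stands still between calls to the robot, and variables do not carry over. Pictures are saved under pics/ and viewed, at most 10 in all, crops included, and the job is handed in when it is done.

```bash
mkdir -p pics; cat > h.py <<'E'
import numpy as np, cv2
from scipy.spatial.transform import Rotation as R
from cell import read_state, cams, ctrl, models
def T_tool():
    s=read_state(); T=np.eye(4); T[:3,:3]=R.from_euler('xyz',s['tool_rot']).as_matrix(); T[:3,3]=s['eef_pos']; return T
def cam_T(n,T=None):
    c=cams.calibration(n)
    if 'hand_eye' in c: return (T if T is not None else T_tool())@np.array(c['hand_eye'])
    M=np.eye(4); M[:3,:3]=cv2.Rodrigues(np.array(c['rvec'],float))[0]; M[:3,3]=np.ravel(c['tvec']); return np.linalg.inv(M)
def ray(n,px):
    c=cams.calibration(n); K=np.array([[c['fx'],0,c['cx']],[0,c['fy'],c['cy']],[0,0,1.]])
    return np.r_[cv2.undistortPoints(np.array([[px]],float),K,np.array([c['k1'],0,0,0.]))[0,0],1]
def onz(n,px,z,T=None):
    C=cam_T(n,T); d=C[:3,:3]@ray(n,px); o=C[:3,3]; return o+d*(z-o[2])/d[2]
def dep(n,px,D,T=None):
    C=cam_T(n,T); u,v=int(round(px[0])),int(round(px[1])); p=D[max(v-1,0):v+2,max(u-1,0):u+2]; p=p[p>0]
    return (C@np.r_[ray(n,px)*np.median(p),1])[:3] if len(p) else None
def cloud(n,D,T=None):
    c=cams.calibration(n); C=cam_T(n,T); K=np.array([[c['fx'],0,c['cx']],[0,c['fy'],c['cy']],[0,0,1.]])
    v,u=np.mgrid[:D.shape[0],:D.shape[1]]
    r=cv2.undistortPoints(np.stack([u,v],-1).reshape(-1,1,2).astype(float),K,np.array([c['k1'],0,0,0.]))[:,0]
    P=np.c_[r,np.ones(len(r))]*D.reshape(-1,1); return (P@C[:3,:3].T+C[:3,3]).reshape(*D.shape,3)
E
python3 - <<'E'
from h import *
print(ctrl.grip_point_offset, read_state())
names="mallet rest socket_jaw pin_jaw rod_jaw socket_disc pin_disc rod_disc star_knob marker air_cap paint_nozzle hex_key".split()
ims=[]
for n in ("top","scene"):
    im,D=cams.get_image(n); cv2.imwrite(f'pics/{n}0.png',im); np.save(f'{n}0.npy',D)
    print(n,cam_T(n)[:3,3].round())
    for t in names:
        for m in models.mark_of(t,n)[:2]: print(t,np.round(m['position'],1),round(m['confidence'],2),(lambda q:None if q is None else q.round(1))(dep(n,m['position'],D)))
E
```

```text
18.700000000000003 {'clock': 0.0, 'qpos': array([-1.39280749,  0.62934232,  0.03843278,  1.51836397, -0.02700057,
        0.99629066, -0.01999329]), 'qd': array([ 0.00114802,  0.00111858,  0.00051762,  0.00019325,  0.00055836,
        0.00035062, -0.00092236]), 'tau': array([-1.81081253e-05, -5.63404548e+01,  1.22604623e+00, -1.93447298e+01,
        1.09441139e-02,  1.04181041e-02,  2.06531001e-05]), 'eef_pos': array([156.71442384, 630.18628446, 230.3926736 ]), 'tool_rot': array([-3.13970615e+00,  1.87233960e-05,  2.89781775e+00]), 'force': array([ 0.02259767, -0.01407185, -0.32263658]), 'torque': array([-0.01697136,  0.06215832, -0.00226528]), 'gripper_force': 0.0, 'width': 85.64074886043875}
top [ 423.  161. 1301.]
mallet [235.3 153.8] 0.69 [605.4 203.5  72.4]
rest [232.5 153.9] 0.93 [605.3 212.1  72. ]
socket_jaw [346.5 213.5] 0.96 [ 411.5 -137.7   53.2]
pin_jaw [336.9 208.9] 0.44 [426.6 -95.  114.4]
rod_jaw [351.2 222.8] 0.84 [ 381.7 -154.    42.3]
socket_disc [222.2 220.3] 0.56 [402.2 249.7  61.5]
socket_disc [234.6 155.6] 0.56 [601.1 206.1  63.8]
pin_disc [209.7 204. ] 0.45 [45
[... 532 characters left out ...]
t [261.5 171.4] 0.83 [598.3 208.5  17.1]
socket_jaw [324.9 262.2] 0.65 [ 381.2 -165.4   45.3]
socket_jaw [155.8 163.3] 0.28 [417.7 568.4  -2.3]
pin_jaw [317.5 228.2] 0.49 [505.8 -77.7   1.5]
socket_disc [216.2 199.9] 0.6 [380.9 245.1  46.7]
socket_disc [226.  205.9] 0.59 [393.5 214.9  23. ]
pin_disc [351.5 283.6] 0.44 [ 384.  -258.4    9.4]
pin_disc [215.6 169.2] 0.39 [549.3 387.9 -39. ]
star_knob [352.6 240.8] 0.43 [ 527.6 -194.3    1.7]
star_knob [323.6 262.2] 0.4 [ 379.4 -162.1   44.5]
marker [269.4 242.3] 0.49 [361.9  18.1  14. ]
air_cap [325.  220.8] 0.39 [544.7 -84.3   4.2]
paint_nozzle [351.5 281.7] 0.44 [ 388.8 -255.8   10.8]
hex_key [155.7 161.3] 0.38 [4.236e+02 5.739e+02 3.000e-01]
```

```bash
ls pics
```

```text
scene0.png
top0.png
```

View pics/top0.png

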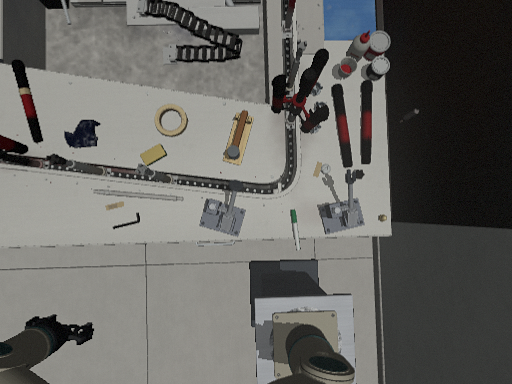

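View pics/scene0.png

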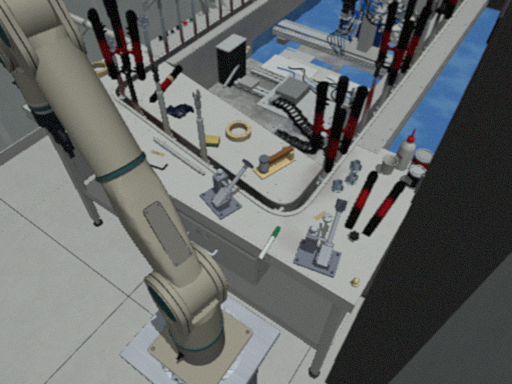

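```bash
python3 - <<'E'
from h import *
a=cv2.imread('pics/top0.png'); b=cv2.imread('pics/scene0.png')
f=lambda x,w,h:cv2.resize(x,(w,h),interpolation=cv2.INTER_CUBIC)
o=np.vstack([np.hstack([f(a[150:240,190:270],356,400)[:300],f(a[150:240,305:385],356,400)[:300]]),
 np.hstack([f(b[145:220,195:300],356,254),f(b[185:295,290:390],356,254)])])
cv2.imwrite('pics/c1.png',o)
P=cloud('top',np.load('top0.npy')); 
np.save('ptop.npy',P)
# height map of work area, 25mm cells
Z=P[...,2]
for x in range(700,300,-25):
    print(x,' '.join('%3d'%min(999,np.max(Z[m])) if (m:=(abs(P[...,0]-x)<13)&(abs(P[...,1]-y)<13)).any() else ' --' for y in range(500,-300,-25)))
E
```

```text
700   5   3  29  30  29  30   8   5   2   4   4  11  56  54  10   4   4   3   5 204 283 306  35  32   4  27  33   3  24  32  21   2
675   4   3   4  32  33  25   7   3   3   6   4  10  55  54  12   4   5   3   2 -50 364 366  35   7   6  25  30  14  25  31  17 240
650   3  25  28  13   6   4   3   3   4   4   4  46  54  10   4   4   6   4   5 -53 363 364   5   5   6  22  31  23  23  29  12   6
625  29  32  29  27   4   4   4   3   4   3  11  74  77  11   3   4   6   6   5 -53   8   3   5   4   5  16  28  21  27  31   5   5
600  29  29  26   4   3   7   3   4   4   4  11  76  77   8   3   5   4   3   3 -51  11   4   4   4   4   4  31  26  24  33   4   4
575  25  19   3   4   7   5   4   6   5   5   3   2  13   6   4   4   3   3   4 -52   9   4   6  14  21   1  32  26  25  29   4   4
550   5   1 305 309   2   1   2   2   3   4   5   5   6   3   4   3   4   7   1  10  10   5   4  21  15 154   2  26  29   5   4   3
525   8  10 307 308   8  10   6   8 -53 -53   0 144 144 134   3   7   6   4  -3  10   9   3   2   6 162 170 169  26  30   6   4   5
500  17  15  17  15  11   7  10   9   8   9 
[... 311 characters left out ...]
   4  93  97 104 105  65   8   2   6   3
425   2   4   6   1   5   7   5  16  94 111  92  85  69  10 999   6   3   3   6  21   5   4  10 116 118  90  83  76  11   5   5   4
400   3   4   3   3   7   5   3  15  15  44  75  79  47   9   3   3   2   3   5  20   3   3   5  94  93  91  76  76  13   4  30  30
375   3   4   4   4   6   3   4   6  16  49  55  56  14   4   5   3   3   3   5  20   9   9   6  14  13  49  52  48  16   3  23  19
350   5   3   2   4   4   3   3   3   4   5   4  14  13   5   5   4   6   4   3  18  15   4   4  15  12  12   5   4   4   4   4   4
325  -1  -2  -2  -1  -3  -2   0   0  -3  -1   0  -2  -4  -1   0   0   0  -3  -1  17  14  -4   0   0  -2  -2  -1   0   0  -3  -2   0
```

View pics/c1.png

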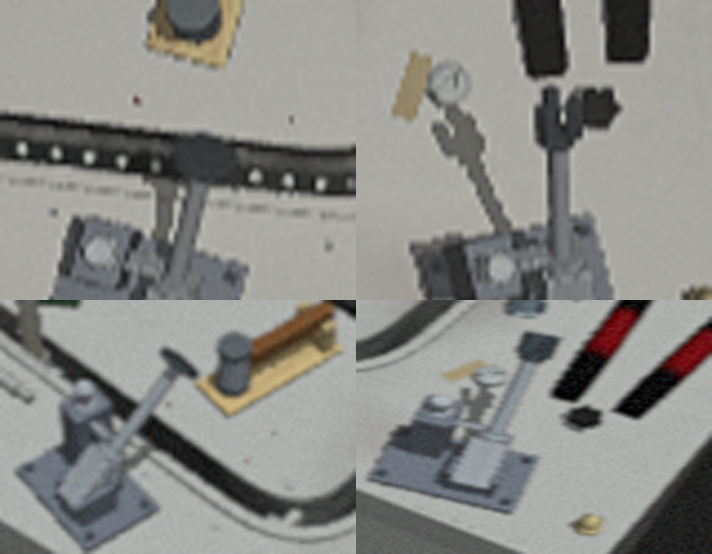

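```bash
python3 -m creep '[[-34,-24,-6,0,0,0,85],[-34,-24,-6,0,0,0,85],[-34,-24,-6,0,0,0,85],[-34,-24,-6,0,0,0,85],[-34,-24,-6,0,0,0,85],[-34,-24,-6,0,0,0,85],[-34,-24,-6,0,0,0,85],[-34,-24,-6,0,0,0,85],[-34,-24,-6,0,0,0,85],[-34,-24,-6,0,0,0,85],[-34,-24,-6,0,0,0,85],[-34,-24,-6,0,0,0,85]]'
python3 - <<'E'
from h import *
print(cams.calibration('wrist')); s=read_state(); print(s['qpos'],s['eef_pos'])
T=T_tool(); im,D=cams.get_image('wrist'); cv2.imwrite('pics/w1.png',im); np.savez('w1.npz',D=D,T=T)
for t in ('mallet','rest','rod_disc'):
    for m in models.mark_of(t,'wrist')[:2]: print(t,m,dep('wrist',m['position'],D,T))
    print([ (m['extent'],m['confidence']) for m in models.search_frame(t,'wrist')[:1]])
E
```

```text
clock: 2.6
eef_pos: [484.3, 251.4, 303.8]
tool_rot: [3.141, 0.0, 2.898]
force: [1.3, 0.5, 0.2]
width: 85.0
gripper_force: 0.0
{'fx': 280.8905807453942, 'fy': 280.8905807453942, 'cx': 256.84112232869256, 'cy': 189.79863783132814, 'k1': 0.014908008210730886, 'hand_eye': array([[ 5.52586530e-04, -9.58953024e-01, -2.83564441e-01,
         7.18489323e+01],
       [ 9.99999836e-01,  4.87564852e-04,  2.99877692e-04,
         2.98267577e-01],
       [-1.49312565e-04, -2.83564561e-01,  9.58953136e-01,
        -1.42717814e+02],
       [ 0.00000000e+00,  0.00000000e+00,  0.00000000e+00,
         1.00000000e+00]])}
[-0.60048136  0.401072    0.10134526  1.71630091 -0.04635789  1.02596271
  0.84392695] [484.26243672 251.41993249 303.81350073]
mallet {'position': [250.8, 236.4], 'confidence': 0.66} [599.45923778 213.73916153  49.6304924 ]
[([237.2, 226.7, 266.6, 318.5], 0.65)]
rest {'position': [250.6, 233.2], 'confidence': 0.88} [599.25301102 213.22748677  38.33159048]
[([232.8, 215.3, 270.3, 310.9], 0.62)]
rod_disc {'position': [15.0, 244.0], 'confidence': 0.24} [ 532.83837538 -178.07002908   15.115465  ]
[([201.0, 115.1, 242.6, 216.0], 0.96)]
```

View pics/w1.png

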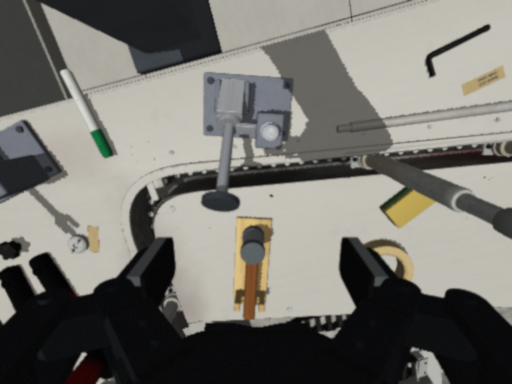

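```bash
cat > m.py <<'E'
from h import *
def mallet(P,c):
    near=np.hypot(P[...,0]-c[0],P[...,1]-c[1])<150
    h=P[near&(P[...,2]>66)&(P[...,2]<80)]; 
    h=h[np.hypot(*(h[:,:2]-np.median(h[:,:2],0)).T)<25]
    (cx,cy),r=cv2.minEnclosingCircle(h[:,:2].astype(np.float32))
    d=np.hypot(P[...,0]-cx,P[...,1]-cy)
    k=P[near&(P[...,2]>47)&(P[...,2]<56)&(d>28)&(d<145)]
    vx,vy,x0,y0=cv2.fitLine(k[:,:2].astype(np.float32),cv2.DIST_HUBER,0,.01,.01).ravel()
    print('head',cx,cy,r,np.median(h[:,2]),len(h),'mean',h[:,:2].mean(0),'handle pt',x0,y0,'z',np.median(k[:,2]),'len',len(k),'dir deg',np.degrees(np.arctan2(vy,vx)),'spread',np.std((k[:,:2]-[x0,y0])@[-vy,vx]))
    n=np.array([-vy,vx]); print('line offset of head centre',(np.array([cx,cy])-[x0,y0])@n)
if __name__=='__main__':
    z=np.load('w1.npz'); mallet(cloud('wrist',z['D'],z['T']),(603,210))
    mallet(np.load('ptop.npy'),(603,210))
E
python3 m.py
```

```text
head 615.4104614257812 211.74180603027344 19.035743713378906 72.03231399436845 469 mean [614.14161964 212.40056669] handle pt 694.04175 187.59805 z 51.51574759236695 len 725 dir deg -17.12682 spread 7.752680248371329
line offset of head centre -0.08284290119718207
head 616.8971557617188 211.48953247070312 18.633073806762695 71.14809186333389 112 mean [616.55849886 211.8357621 ] handle pt 694.6408 186.81767 z 50.26666983126643 len 203 dir deg -16.86988 spread 7.145386624224264
line offset of head centre 1.0489928931510804
```

```bash
python3 -m creep '[[0,0,0,0,0,0.055,85],[-40,0.2,30,0,0,0,85],[-40,0.2,30,0,0,0,85],[-40,0.2,30,0,0,0,85],[-40,0.1,30,0,0,0,85],[-25,0,30,0,0,0,85],[0,0,40,0,0,0,85],[0,0,20,0,0,0,60],[0,0,0,0,0,0,60]]'
python3 - <<'E'
from m import *
T=T_tool(); print(read_state()['eef_pos'])
im,D=cams.get_image('wrist'); mallet(cloud('wrist',D,T),(615,211))
E
```

```text
clock: 3.85
eef_pos: [656.7, 200.0, 89.0]
tool_rot: [-3.138, -0.007, 2.845]
force: [0.1, 0.7, 0.3]
width: 60.6
gripper_force: 0.0
[656.68460541 199.99889756  88.9824799 ]
head 616.407470703125 212.09036254882812 18.9229679107666 72.05755390803438 3227 mean [615.64844715 212.19875588] handle pt 689.97253 189.38507 z 51.52569294699373 len 3736 dir deg -17.109194 spread 7.499104332445363
line offset of head centre 0.05810828662652057
```

```bash
python3 -m creep '[[-4.5,-0.3,0,0,0,0,60],[0,0,30,0,0,0,60],[0,0,28,0,0,0,60],[0,0,10,0,0,0,60],[0,0,0,0,0,0,60],[0,0,0,0,0,0,10],[0,0,0,0,0,0,10],[0,0,0,0,0,0,10],[0,0,0,0,0,0,10],[0,0,0,0,0,0,10]]'
```

```text
clock: 4.9
eef_pos: [665.8, 197.7, 27.2]
tool_rot: [3.14, 0.002, 2.843]
force: [-0.9, -1.1, 6.7]
width: 18.9
gripper_force: 59.9
```

```bash
python3 -m creep '[[0,0,-10,0,0,0,10],[0,0,-40,0,0,0,10],[0,0,-45,0,0,0,10],[0,0,-48,0,0,0,10],[0,0,-48,0,0,0,10],[0,0,-48,0,0,0,10]]'
python3 -m creep '[[35,-20,0,0,0,0,10],[35,-30,0,0,0,0,10],[30,-39,0,0,0,0,10],[20,-39,0,0,0,0,10],[0,-39,0,0,0,0,10],[0,-39,0,0,0,0,10],[0,-38,0,0,0,0,10],[0,0,0,0,0,0,10],[0,0,0,0,0,0,10]]'
python3 - <<'E'
from h import *
T=T_tool(); print(read_state()['eef_pos'],read_state()['qpos'])
im,D=cams.get_image('wrist'); cv2.imwrite('pics/w2.png',im); np.savez('w2.npz',D=D,T=T)
for t in ('pin_jaw','rod_jaw','socket_jaw'):
    for m in models.mark_of(t,'wrist')[:2]: print(t,m,dep('wrist',m['position'],D,T))
E
```

```text
clock: 5.5
eef_pos: [663.7, 197.2, 266.4]
tool_rot: [-3.141, -0.001, 2.843]
force: [0.4, 0.9, -2.6]
width: 18.7
gripper_force: 59.2
clock: 6.4
eef_pos: [477.6, -1.2, 264.7]
tool_rot: [3.141, 0.0, 2.84]
force: [0.9, 0.1, -3.2]
width: 18.6
gripper_force: 59.4
[477.55772918  -1.19463025 264.73138891] [-0.16492381  0.34256473  0.14609468  1.94225965 -0.06506413  0.86083867
  1.28460179]
pin_jaw {'position': [156.2, 155.5], 'confidence': 0.74} [424.79188676 -94.67846869 114.51015069]
socket_jaw {'position': [140.8, 142.5], 'confidence': 0.94} [ 407.51712302 -114.99389879   89.84532546]
```

View pics/w2.png

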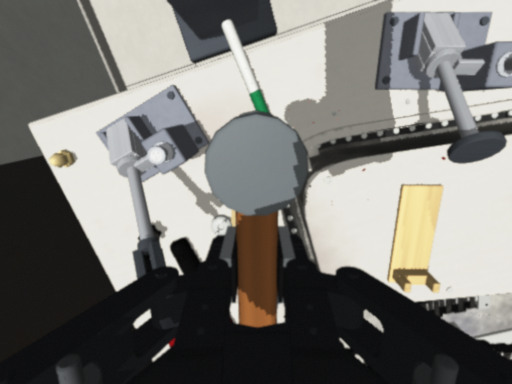

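```bash
python3 - <<'E'
from h import *
z=np.load('w2.npz'); T=z['T']; P=cloud('wrist',z['D'],T)
d=np.hypot(P[...,0]-424.8,P[...,1]+94.7); h=P[(d<20)&(P[...,2]>111)&(P[...,2]<118)]
print('pin',cv2.minEnclosingCircle(h[:,:2].astype(np.float32)),h.mean(0),len(h))
Q=(P-T[:3,3])@T[:3,:3]
top=Q[(Q[...,2]<-35)&(Q[...,2]>-65)&(Q[...,0]>25)&(Q[...,0]<80)&(abs(Q[...,1])<30)]
print('mallet head tool',cv2.minEnclosingCircle(top[:,:2].astype(np.float32)),top.mean(0),np.percentile(top[:,2],[5,50,95]))
# housing and base
b=P[(d<110)&(P[...,2]>8)&(P[...,2]<18)]; print('base n',len(b),cv2.minAreaRect(b[:,:2].astype(np.float32)),np.median(b[:,2]))
g=P[(d<60)&(P[...,2]>90)&(P[...,2]<98)&(P[...,1]>-130)]; print('housing',len(g),cv2.minAreaRect(g[:,:2].astype(np.float32)))
# rod: points right of pin, z 85..150
for n,PP in (('w',P),('top',np.load('ptop.npy'))):
    m=(PP[...,0]>445)&(PP[...,0]<500)&(PP[...,1]<-120)&(PP[...,1]>-190)&(PP[...,2]>85)&(PP[...,2]<160)
    r=PP[m]; 
    for k in range(3):
        l=cv2.fitLine(r.astype(np.float32),cv2.DIST_HUBER,0,.01,.01).ravel()
        e=np.linalg.norm(np.cross(r-l[3:],l[:3]),axis=1); r=r[e<9]
    l=l*np.sign(l[0]) if False else l
    print(n,'rod',l,len(r),e.mean(),'yaw',np.degrees(np.arctan2(l[1],l[0])))
E
```

```text
pin ((424.16943359375, -94.71256256103516), 9.840298652648926) [423.94163195 -94.12468341 114.33693977] 278
mallet head tool ((51.27851104736328, -0.11323055624961853), 18.846662521362305) [ 52.30125773  -0.10323267 -44.88647812] [-45.93808092 -44.90868322 -43.81101336]
base n 2305 ((406.5121765136719, -131.20028686523438), (91.59910583496094, 129.68211364746094), 11.969621658325195) 10.052721176484795
housing 831 ((423.9239501953125, -94.50125122070312), (43.06403350830078, 33.34074020385742), 12.092081069946289)
w rod [ 7.2263622e-01  1.5876858e-01  6.7274773e-01  4.7431146e+02
 -1.3381699e+02  1.1580519e+02] 783 3.73383904112714 yaw 12.39143
top rod [ 7.30154157e-01  1.53737605e-01  6.65762484e-01  4.74521149e+02
 -1.36589218e+02  1.13949036e+02] 90 4.273907285587805 yaw 11.890231
```

```bash
python3 -m creep '[[0,0,0,0,0,-0.1325,10],[0,0,0,0,0,-0.1325,10],[0,0,0,0,0,-0.1325,10],[0,0,0,0,0,-0.1325,10],[0,0,0,0,0,-0.1325,10],[0,0,0,0,0,-0.1325,10],[0,0,0,0,0,-0.1325,10],[23.5,-22,0,0,0,0,10],[23.5,-22,10,0,0,0,10],[0,0,45,0,0,0,10],[0,0,45,0,0,0,10],[0,0,0,0,0,0,10]]'
python3 -m creep '[[0,0,0,0,0,0,10],[0,0,0,0,0,0,10]]'
python3 - <<'E'
from h import *
T=T_tool(); print(read_state()['qpos'],'head',T@[51.3,0,19.1,1]-[424,-94.6,114.5,0])
E
```

```text
clock: 7.8
eef_pos: [461.8, -62.6, 159.9]
tool_rot: [3.134, -0.009, -2.512]
force: [-1.1, 0.3, -2.3]
width: 18.9
gripper_force: 60.1
clock: 8.0
eef_pos: [467.8, -63.2, 166.2]
tool_rot: [-3.139, 0.003, -2.512]
force: [0.1, -0.1, -2.6]
width: 18.8
gripper_force: 60.1
[ 0.11530107  0.47650006 -0.05656189  2.07138176  0.04638497  0.59099844
  2.22724299] head [ 2.39442514  1.17491737 32.45662668  1.        ]
```

```bash
python3 -m creep '[[2.6,0.4,10,0,0,0,10],[0,0,14,0,0,0,10],[0,0,4,0,0,0,10],[0,0,4,0,0,0,10],[0,0,4,0,0,0,10],[0,0,3,0,0,0,10],[0,0,3,0,0,0,10],[0,0,2,0,0,0,10],[0,0,0,0,0,0,10]]'
```

```text
clock: 8.9
eef_pos: [463.8, -64.9, 120.2]
tool_rot: [-3.141, 0.0, -2.513]
force: [-0.2, 1.3, -0.3]
width: 19.0
gripper_force: 60.6
```

```bash
python3 -m creep '[[0,0,2,0,0,0,10],[0,0,0,0,0,0,10],[0,0,0,0,0,0,10]]'
```

```text
clock: 9.2
eef_pos: [464.4, -64.8, 118.9]
tool_rot: [-3.141, 0.001, -2.513]
force: [-0.5, 1.1, 5.4]
width: 18.8
gripper_force: 61.5
```

```bash
python3 -m creep '[[0,0,2,0,0,0,10],[0,0,1,0,0,0,10],[0,0,0,0,0,0,10]]'
```

```text
clock: 9.5
eef_pos: [465.7, -64.1, 116.8]
tool_rot: [-3.139, 0.004, -2.512]
force: [0.4, 2.6, 14.8]
width: 19.0
gripper_force: 63.1
```

```bash
python3 -m creep '[[0,0,-20,0,0,0,10],[0,0,-45,0,0,0,10],[0,0,-45,0,0,0,10],[-10,20,-40,0,0,0,10],[-20,40,0,0,0,0.13,10],[-20,40,0,0,0,0.13,10],[0,0,0,0,0,0.13,10],[0,0,0,0,0,0.13,10],[0,0,0,0,0,0.13,10],[0,0,0,0,0,0.13,10],[0,0,0,0,0,0.147,10],[0,0,0,0,0,0,10]]'
python3 -m creep '[[0,0,0,0,0,0,10]]'
python3 - <<'E'
from h import *
T=T_tool(); print(read_state()['qpos'])
im,D=cams.get_image('wrist'); cv2.imwrite('pics/w3.png',im); np.savez('w3.npz',D=D,T=T)
P=cloud('wrist',D,T)
d=np.hypot(P[...,0]-424,P[...,1]+94.6); h=P[d<6]; print('pin z',len(h),np.median(h[:,2]), np.median(P[(d<30)&(d>13)&(P[...,2]>85)][:,2]))
Q=(P-T[:3,3])@T[:3,:3]
top=Q[(Q[...,2]<-35)&(Q[...,2]>-65)&(Q[...,0]>25)&(Q[...,0]<80)&(abs(Q[...,1])<30)]
print('head tool',cv2.minEnclosingCircle(top[:,:2].astype(np.float32)),top.mean(0),'plane',np.linalg.lstsq(np.c_[top[:,:2],np.ones(len(top))],top[:,2],rcond=None)[0])
E
```

```text
clock: 10.7
eef_pos: [450.6, 45.3, 264.8]
tool_rot: [-3.141, -0.001, 2.844]
force: [0.2, 0.1, -3.1]
width: 18.7
gripper_force: 60.5
clock: 10.8
eef_pos: [450.7, 45.4, 265.0]
tool_rot: [-3.141, -0.001, 2.848]
force: [0.9, 0.2, -3.8]
width: 19.5
gripper_force: 60.5
[-0.24876377  0.30552538  0.11222839  1.99851017 -0.04489685  0.84054732
  1.16589545]
pin z 85 100.42846166946873 91.62654654681091
head tool ((50.30467224121094, 0.1977609097957611), 19.06942367553711) [ 51.49832429   0.25388139 -47.44472419] plane [-3.19362830e-02 -2.16133057e-03 -4.57995104e+01]
```

```bash
python3 -m creep '[[-26.6,34.7,0,0,-0.025,0,10],[-26.6,34.7,0,0,0,0,10],[-26.6,34.7,0,0,0,0,10],[-26.6,34.7,0,0,0,0,10],[-26.6,34.7,0,0,0,0,10],[-26.5,34.5,0,0,0,0,10],[0,0,45,0,0,0,10],[0,0,45,0,0,0,10],[0,0,45,0,0,0,10],[0,0,45,0,0,0,10],[0,0,0,0,0,0,10],[0,0,0,0,0,0,10]]'
python3 - <<'E'
from h import *
T=T_tool(); print(read_state()['eef_pos'],read_state()['tool_rot'])
im,D=cams.get_image('wrist'); cv2.imwrite('pics/w4.png',im); np.savez('w4.npz',D=D,T=T)
P=cloud('wrist',D,T)
h=P[(P[...,2]>100)&(P[...,2]<140)&(np.hypot(P[...,0]-616,P[...,1]-212)<40)]
print('head',cv2.minEnclosingCircle(h[:,:2].astype(np.float32)),h.mean(0),'plane',np.linalg.lstsq(np.c_[h[:,:2]-h[:,:2].mean(0),np.ones(len(h))],h[:,2],rcond=None)[0])
E
```

```text
clock: 12.05
eef_pos: [668.4, 196.1, 88.2]
tool_rot: [-3.141, 0.024, 2.846]
force: [-0.4, 0.1, -2.9]
width: 18.7
gripper_force: 60.4
[668.38718995 196.13680874  88.21018885] [-3.14079908  0.02351535  2.8456935 ]
head ((627.7822265625, 208.18719482421875), 27.94744873046875) [620.69782626 210.91999075 132.49903151] plane [-3.07234672e-01  9.43075876e-02  1.32499032e+02]
```

```bash
python3 - <<'E'
from h import *
z=np.load('w4.npz'); P=cloud('wrist',z['D'],z['T'])
h=P[(P[...,2]>129)&(P[...,2]<139)&(np.hypot(P[...,0]-620,P[...,1]-211)<24)]
print(len(h),'head',cv2.minEnclosingCircle(h[:,:2].astype(np.float32)),h.mean(0),'plane',np.linalg.lstsq(np.c_[h[:,:2]-h[:,:2].mean(0),np.ones(len(h))],h[:,2],rcond=None)[0])
h=P[(P[...,2]>4)&(P[...,2]<12)&(np.hypot(P[...,0]-660,P[...,1]-197)<110)]
print('rest',len(h),cv2.minAreaRect(h[:,:2].astype(np.float32)))
E
```

```text
8608 head ((619.4020385742188, 211.32432556152344), 18.9036865234375) [618.2268246  211.67722714 134.39637398] plane [-1.74324630e-02  6.29154841e-03  1.34396374e+02]
rest 2723 ((645.6421508789062, 202.7535858154297), (60.03187561035156, 120.78478240966797), 72.76834106445312)
```

```bash
python3 -m creep '[[3.1,-0.1,0,0,-0.016,0,10],[0,0,25,0,0,0,10],[0,0,20,0,0,0,10],[0,0,10,0,0,0,10],[0,0,4,0,0,0,10],[0,0,0,0,0,0,10],[0,0,0,0,0,0,10]]'
python3 - <<'E'
from h import *
T=T_tool(); im,D=cams.get_image('wrist'); P=cloud('wrist',D,T)
h=P[(P[...,2]>68)&(P[...,2]<80)&(np.hypot(P[...,0]-616,P[...,1]-211)<24)]
print(len(h),'head',cv2.minEnclosingCircle(h[:,:2].astype(np.float32)),h.mean(0),'plane',np.linalg.lstsq(np.c_[h[:,:2]-h[:,:2].mean(0),np.ones(len(h))],h[:,2],rcond=None)[0])
E
```

```text
clock: 12.8
eef_pos: [668.9, 196.9, 31.1]
tool_rot: [3.14, 0.043, 2.845]
force: [-0.8, -0.2, -3.0]
width: 19.0
gripper_force: 60.5
8638 head ((619.0916137695312, 212.31764221191406), 18.935958862304688) [617.758747   212.66366427  76.20017232] plane [6.44824978e-03 2.99196707e-03 7.62001723e+01]
```

```bash
python3 -m creep '[[2.5,0,0,0,0,0,10],[0,0,2,0,0,0,10],[0,0,0,0,0,0,10],[0,0,0,0,0,0,10]]'
python3 - <<'E'
from h import *
for n in ('wrist','top','scene'):
    T=T_tool(); print(T[:3,3]); im,D=cams.get_image(n); P=cloud(n,D,T)
    h=P[(P[...,2]>66)&(P[...,2]<80)&(np.hypot(P[...,0]-616,P[...,1]-211)<24)]
    if len(h): print(n,len(h),'head',cv2.minEnclosingCircle(h[:,:2].astype(np.float32)),h.mean(0))
E
```

```text
clock: 13.25
eef_pos: [665.6, 197.2, 27.5]
tool_rot: [-3.141, 0.041, 2.845]
force: [0.1, -0.2, -2.2]
width: 19.0
gripper_force: 60.5
[665.57996323 197.15450106  27.4913811 ]
wrist 8624 head ((615.902587890625, 212.50323486328125), 18.973142623901367) [614.58786814 212.95939538  72.70556822]
[665.60147188 197.16257369  27.48735955]
[665.66090768 197.18176221  27.54498402]
scene 73 head ((612.8653564453125, 213.97003173828125), 21.182519912719727) [612.14180329 212.34066669  72.46849197]
```

```bash
python3 -m creep '[[0,0,1,0,0,0,10],[0,0,0,0,0,0,10],[0,0,0,0,0,0,24],[0,0,0,0,0,0,30],[0,0,0,0,0,0,60],[0,0,0,0,0,0,60],[0,0,-20,0,0,0,60],[0,0,-40,0,0,0,60],[0,0,-40,0,0,0,60],[0,0,0,0,0,0,60],[0,0,0,0,0,0,60]]'
python3 - <<'E'
from m import *
T=T_tool(); im,D=cams.get_image('wrist'); cv2.imwrite('pics/w5.png',im); P=cloud('wrist',D,T); mallet(P,(616,211))
h=P[(P[...,2]>66)&(P[...,2]<80)&(np.hypot(P[...,0]-616,P[...,1]-211)<24)]
print('plane',np.linalg.lstsq(np.c_[h[:,:2]-h[:,:2].mean(0),np.ones(len(h))],h[:,2],rcond=None)[0])
h=P[(P[...,2]>4)&(P[...,2]<12)&(np.hypot(P[...,0]-660,P[...,1]-197)<110)]
print('rest',len(h),cv2.minAreaRect(h[:,:2].astype(np.float32)))
E
```

```text
clock: 14.5
eef_pos: [662.4, 198.7, 127.8]
tool_rot: [3.14, 0.043, 2.845]
force: [-0.1, 0.0, -0.8]
width: 60.1
gripper_force: 0.0
head 615.94873046875 212.65731811523438 18.932353973388672 72.06727742855375 2281 mean [615.13077101 212.86832479] handle pt 690.3171 189.92297 z 51.472719467045096 len 2757 dir deg -17.083057 spread 7.232709215433185
line offset of head centre -0.11496937520132633
plane [ 3.1571543e-03 -1.4483566e-03  7.2035394e+01]
rest 4910 ((665.2693481445312, 196.6975860595703), (60.11115646362305, 161.6406707763672), 72.69507598876953)
```

View pics/w5.png

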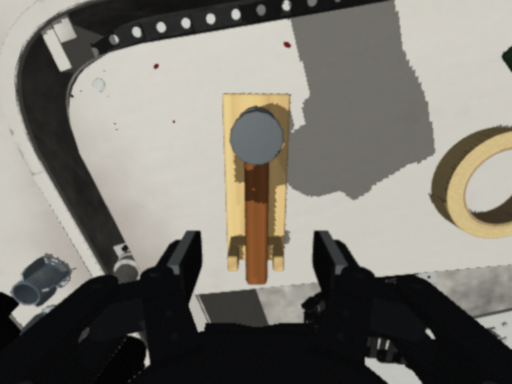

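```bash
python3 -m creep '[[0,0,-47,0,0,0,60],[0,0,-47,0,0,0,60],[35,-20,-30,0,0,0,30],[40,-28,0,0,0,0,30],[40,-28,0,0,0,0,30],[12,-45,0,0,0,0,30],[0,-45,0,0,0,0,30],[0,-45,0,0,0,0,30],[0,-45,0,0,0,0,30],[0,-45,0,0,0,0,30],[0,-40,0,0,0,0,30]]'
python3 -m creep '[[0,0,0,0,0,-0.127,30],[0,0,0,0,0,-0.127,30],[0,0,0,0,0,-0.127,30],[0,0,0,0,0,-0.127,30],[0,0,0,0,-0.12,0,30],[0,0,0,0,-0.12,0,30],[0,0,0,0,-0.1,0,30],[0,0,0,0,0,0,30],[0,0,0,0,0,0,30]]'
cat > r.py <<'E'
from h import *
T=T_tool(); s=read_state(); print(s['qpos'].round(2),s['eef_pos'].round(1),'z axis',T[:3,2].round(3),'x',T[:3,0].round(3))
im,D=cams.get_image('wrist'); np.savez('w6.npz',D=D,T=T); import time; cv2.imwrite('pics/w6_%d.png'%time.time(),im)
PP=cloud('wrist',D,T)
u=np.array([.692,.147,.707]); m0=np.array([426,-147.4,66])
w=PP-m0; a=w@u; e=np.linalg.norm(w-a[...,None]*u,axis=2)
r=PP[(a>20)&(a<95)&(e<14)]
from scipy.optimize import least_squares
f=lambda q:(np.linalg.norm(np.cross(r-[450,q[0],q[1]],(v:=np.array([1,q[2],q[3]]))/np.linalg.norm(v)),axis=1)-7)
q=least_squares(f,[-142.3,90.5,.21,1.02],loss='soft_l1').x; v=np.array([1,q[2],q[3]]); v/=np.linalg.norm(v)
g=m0+58*u; p=np.array([450,q[0],q[1]]); pf=p+v*((g-p)@v)
print(len(r),'axis',v.round(3),'fit pt',pf.round(1),'nominal',g.round(1))
for gg in (g,pf): print('dxyz tool to tcp target', (T[:3,:3].T@(gg-T[:3,3])-[0,0,18.7]).round(1))
E
python3 r.py
```

```text
clock: 15.65
eef_pos: [434.0, -90.9, 243.8]
tool_rot: [-3.141, 0.038, 2.844]
force: [0.6, -0.6, 0.8]
width: 30.0
gripper_force: 0.0
clock: 16.55
eef_pos: [435.5, -89.8, 244.4]
tool_rot: [-3.122, 0.373, -2.926]
force: [0.9, -0.2, 0.3]
width: 30.3
gripper_force: 0.0
[ 0.43  0.2  -0.21  2.33 -0.37  0.28  2.35] [435.5 -89.8 244.4] z axis [ 0.36   0.059 -0.931] x [-0.91  -0.199 -0.365]
1035 axis [0.728 0.155 0.668] fit pt [ 469.4 -138.7  103.5] nominal [ 466.1 -138.9  107. ]
dxyz tool to tcp target [ 32.  -51.8 117.4]
dxyz tool to tcp target [ 30.4 -52.3 121.8]
```

```bash
python3 -m creep '[[10,-26,0,0,0,0,30],[10,-26,0,0,0,0,30],[11,0,30,0,0,0,30],[0,0,25,0,0,0,30],[0,0,15,0,0,0,30],[0,0,0,0,0,0,30],[0,0,0,0,0,0,30]]'; python3 r.py; ls -t pics | head -1
```

```text
clock: 17.3
eef_pos: [449.4, -140.3, 193.8]
tool_rot: [-3.136, 0.367, -2.918]
force: [-0.4, 0.0, 0.0]
width: 30.0
gripper_force: 0.0
[ 0.47  0.35 -0.1   2.32 -0.8   0.23  2.94] [ 449.4 -140.3  193.8] z axis [ 0.352  0.074 -0.933] x [-0.91  -0.207 -0.359]
1444 axis [0.727 0.156 0.669] fit pt [ 469.4 -138.7  103.5] nominal [ 466.1 -138.9  107. ]
dxyz tool to tcp target [15.6 -1.8 68.3]
dxyz tool to tcp target [13.9 -2.4 72.8]
w6_1795892503.png
```

```bash
python3 -m creep '[[0,0,-40,0,0,0,30],[0,0,-40,0,0.1,0,30],[0,0,0,0,0.1,0,30],[0,0,0,0.13,0,0,30],[0,0,0,0.13,0,0,30],[0,0,0,0.1,0,0,30],[0,0,0,0,0,0,30]]'
cat > t.py <<'E'
import sys
from h import *
# args: fwd tilt deg, side tilt deg (+: hand leans to +y), back-off mm, s from lower end
a,b,back,sl=map(float,sys.argv[1:5])
T=T_tool(); s=read_state(); print('q',s['qpos'].round(2),'p',s['eef_pos'].round(1))
S=R.from_euler('z',12,degrees=True).as_matrix()
z=np.array([np.tan(np.radians(a)),-np.tan(np.radians(b)),-1]); z/=np.linalg.norm(z)
u=np.array([1,0,1])/2**.5; y=-np.cross(z,u); y/=np.linalg.norm(y); x=np.cross(y,z)
W=S@np.c_[x,y,z]; print('theta',np.degrees(np.arccos(-z@u)).round(1),'z',W[:,2].round(2))
g=np.array([427,-147.3,65])+(sl-54)*(S@u); tgt=g+W[:,2]*(18.7-back)
print('rotvec tool',R.from_matrix(T[:3,:3].T@W).as_rotvec().round(3),'then shift in new axes',(W.T@(tgt-T[:3,3])).round(1),'tgt',tgt.round(1))
E
python3 t.py 12 22 100 112
```

```text
clock: 18.05
eef_pos: [424.4, -140.5, 254.9]
tool_rot: [-2.854, 0.186, -2.911]
force: [-0.6, -0.5, 0.2]
width: 30.0
gripper_force: 0.0
q [-0.4   0.23  0.6   2.29  0.18  0.39  1.78] p [ 424.4 -140.5  254.9]
theta 59.6 z [ 0.27 -0.32 -0.91]
rotvec tool [ 0.09  -0.026  0.261] then shift in new axes [ 1.6 51.1 64.9] tgt [ 445.5 -112.8  180. ]
```

```bash
python3 -m creep '[[0,0,0,0.045,-0.013,0.13,30],[0,0,0,0.045,-0.013,0.13,30],[0,26,20,0,0,0,30],[1,25,25,0,0,0,30],[0,0,20,0,0,0,30],[0,0,0,0,0,0,30],[0,0,0,0,0,0,30]]'
python3 t.py 12 22 60 112
```

```text
clock: 18.75
eef_pos: [433.4, -131.6, 208.1]
tool_rot: [-2.812, 0.276, 3.104]
force: [-0.2, -0.4, -0.2]
width: 29.9
gripper_force: 0.0
q [-0.45  0.36  0.55  2.37  0.65  0.24  0.91] p [ 433.4 -131.6  208.1]
theta 59.6 z [ 0.27 -0.32 -0.91]
rotvec tool [-0.015 -0.019 -0.013] then shift in new axes [-3.3 27.5 62.8] tgt [ 456.1 -125.6  143.6]
```

```bash
python3 t.py 2 40 110 112
```

```text
q [-0.45  0.36  0.55  2.37  0.65  0.24  0.91] p [ 433.4 -131.6  208.1]
theta 58.5 z [ 0.16 -0.62 -0.77]
rotvec tool [ 0.338 -0.001  0.203] then shift in new axes [ 4.6 61.9 -3.2] tgt [452.5 -81.9 175.9]
```

```bash
python3 -m creep '[[0,0,-40,0,0,0,30],[0,0,0,0.113,0,0.068,30],[0,0,0,0.113,0,0.068,30],[0,0,0,0.112,0,0.067,30],[0,0,0,0,0,0,30],[0,0,0,0,0,0,30]]'
python3 t.py 2 40 110 112
```

```text
clock: 19.35
eef_pos: [423.0, -116.4, 243.3]
tool_rot: [-2.55, 0.355, 2.929]
force: [0.9, 1.2, -0.4]
width: 30.0
gripper_force: 0.0
q [-0.85  0.47  0.73  2.31  0.77  0.54  0.38] p [ 423.  -116.4  243.3]
theta 58.5 z [ 0.16 -0.62 -0.77]
rotvec tool [ 0.022 -0.003  0.018] then shift in new axes [ 4.6 73.2 34.8] tgt [452.5 -81.9 175.9]
```

```bash
python3 -m creep '[[1,30,0,0.02,0,0.018,30],[2,30,10,0,0,0,30],[2,13,15,0,0,0,30],[0,0,10,0,0,0,30],[0,0,0,0,0,0,30],[0,0,0,0,0,0,30]]'
python3 t.py 2 40 50 112; python3 r.py | head -2; ls -t pics|head -1
```

```text
clock: 19.95
eef_pos: [451.4, -83.0, 176.9]
tool_rot: [-2.537, 0.368, 2.908]
force: [0.7, -0.2, 0.3]
width: 29.9
gripper_force: 0.0
q [-0.85  0.68  0.69  2.27  0.73  0.44  0.26] p [451.4 -83.  176.9]
theta 58.5 z [ 0.16 -0.62 -0.77]
rotvec tool [ 0.001 -0.004 -0.005] then shift in new axes [-0.4  1.8 60.2] tgt [ 462.1 -119.3  130. ]
[-0.85  0.68  0.69  2.27  0.73  0.44  0.26] [451.4 -83.  176.9] z axis [ 0.156 -0.621 -0.768] x [-0.908  0.216 -0.359]
1315 axis [0.728 0.157 0.668] fit pt [ 469.2 -138.8  103.6] nominal [ 466.1 -138.9  107. ]
w6_1795892626.png
```

```bash
python3 - <<'E'
from h import *
T=T_tool(); W=T[:3,:3]; print((W.T@(np.array([469.2,-138.8,103.6])-T[:3,3])-[0,0,18.7]).round(1), W.T@[.728,.157,.668])
E
```

```text
[-1.6  3.2 75.3] [-0.86749635  0.04734306 -0.49605012]
```

```bash
cp pics/$(ls -t pics|head -1) pics/v.png
```

```text
(no output)
```

View pics/v.png

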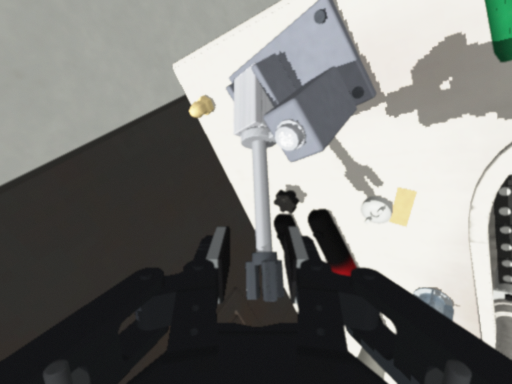

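```bash
python3 -m creep '[[-1.6,3,0,0,0,0.04,30],[0,0,25,0,0,0,30],[0,0,25,0,0,0,30],[0,0,15,0,0,0,30],[0,0,9,0,0,0,30],[0,0,0,0,0,0,30],[0,0,0,0,0,0,30]]'
python3 - <<'E'
from h import *
s=read_state(); print(s['qpos'].round(2))
T=T_tool(); W=T[:3,:3]; print((W.T@(np.array([469.2,-138.8,103.6])-T[:3,3])-[0,0,18.7]).round(1), W.T@[.728,.157,.668])
E
```

```text
clock: 20.7
eef_pos: [466.7, -125.4, 118.5]
tool_rot: [-2.55, 0.391, 2.876]
force: [0.1, 0.7, 0.6]
width: 30.2
gripper_force: 0.0
[-0.74  0.83  0.7   2.3   1.02  0.24 -0.05]
[ 0.1 -1.2  1.5] [-0.86580578  0.08054834 -0.49472145]
```

```bash
python3 -m creep '[[0,-1,1,0,0,-0.09,30],[0,0,0,0,0,0,30],[0,0,0,0,0,0,24],[0,0,0,0,0,0,5],[0,0,0,0,0,0,5],[0,0,0,0,0,0,5],[0,0,0,0,0,0,5]]'
python3 - <<'E'
from h import *
s=read_state(); print(s['qpos'].round(2),s['torque'])
T=T_tool(); W=T[:3,:3]; print((W.T@(np.array([469.2,-138.8,103.6])-T[:3,3])-[0,0,18.7]).round(1), W.T@[.728,.157,.668], 'pull 7mm steps',W.T@[.71,.152,.688])
E
```

```text
clock: 21.4
eef_pos: [466.1, -127.0, 117.9]
tool_rot: [-2.52, 0.339, 2.955]
force: [-0.2, 0.1, -0.5]
width: 5.1
gripper_force: 0.0
[-0.72  0.83  0.68  2.3   1.06  0.25  0.01] [ 0.65423961  0.1921832  -0.01931439]
[-0.2 -0.1  0.1] [-0.86942571  0.00118149 -0.49492883] pull 7mm steps [-0.86026813 -0.01974925 -0.50999678]
```

```bash
python3 r.py; cp pics/$(ls -t pics|head -1) pics/v2.png
```

```text
[-0.72  0.83  0.68  2.3   1.06  0.25  0.01] [ 466.1 -127.   117.9] z axis [ 0.158 -0.622 -0.767] x [-0.927  0.175 -0.333]
1902 axis [0.727 0.156 0.669] fit pt [ 469.2 -138.7  103.6] nominal [ 466.1 -138.9  107. ]
dxyz tool to tcp target [ 1.5 -3.1 -2.9]
dxyz tool to tcp target [-0.2  0.   0.1]
```

View pics/v2.png

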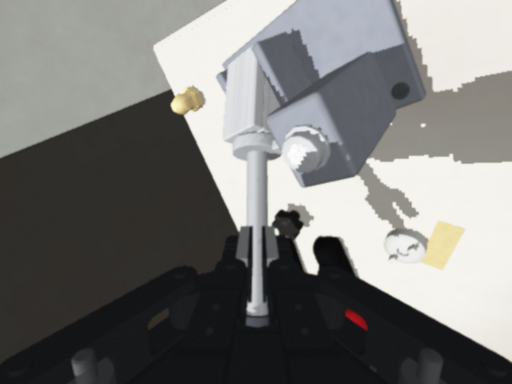

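```bash
sed -i 's/-\[0,0,18.7\]/+[0,0,18.7]/' r.py; python3 -m creep '[[0,0,0,0,0,0,30],[0,0,0,0,0,0,30],[0,0,0,0,0,0,30],[0,0,15,0,0,0,30],[0,0,12,0,0,0,30],[0,0,9,0,0,0,30],[0,0,0,0,0,0,30],[0,0,0,0,0,0,30]]'; python3 r.py
```

```text
clock: 22.25
eef_pos: [471.6, -149.5, 90.4]
tool_rot: [-2.52, 0.339, 2.955]
force: [0.3, -0.4, -0.6]
width: 30.2
gripper_force: 0.0
[-0.63  0.88  0.61  2.3   1.43  0.24 -0.36] [ 471.6 -149.5   90.4] z axis [ 0.157 -0.622 -0.767] x [-0.927  0.175 -0.332]
4164 axis [0.728 0.154 0.668] fit pt [ 469.2 -138.8  103.7] nominal [ 466.1 -138.9  107. ]
dxyz tool to tcp target [ 1.4 -2.9 -1.5]
dxyz tool to tcp target [-0.3  0.1  1.5]
```

Centred on the spindle; close.

```bash
python3 -m creep '[[0,0,1,0,0,0,22],[0,0,0,0,0,0,5],[0,0,0,0,0,0,5],[0,0,0,0,0,0,5],[0,0,0,0,0,0,5]]'
python3 - <<'E'
from h import *
s=read_state(); print(s['qpos'].round(2)); W=T_tool()[:3,:3]; print((W.T@[.71,.152,.688]).round(3),(W.T@[.728,.154,.668]).round(3))
E
```

```text
clock: 22.8
eef_pos: [472.2, -150.0, 89.8]
tool_rot: [-2.52, 0.34, 2.956]
force: [-0.1, 1.2, 4.1]
width: 12.4
gripper_force: 58.5
[-0.62  0.88  0.61  2.3   1.44  0.24 -0.37]
[-0.861 -0.02  -0.509] [-0.87  -0.001 -0.492]
```

```bash
python3 -m creep '[[-4.3,-0.1,-2.5,0,0,0,5],[-6.9,-0.1,-4,0,0,0,5],[-6.9,-0.1,-4,0,0,0,5],[0,0,0,0,0,0,5]]'
```

```text
clock: 23.2
eef_pos: [487.5, -146.7, 104.0]
tool_rot: [-2.522, 0.34, 2.955]
force: [-0.1, -0.2, -0.6]
width: 12.1
gripper_force: 58.6
```

```bash
python3 -m creep '[[-8.6,-0.1,-5,0,0,0,5],[-12.9,-0.2,-7.6,0,0,0,5],[-12.9,-0.2,-7.6,0,0,0,5],[-12.9,-0.2,-7.6,0,0,0,5],[-12.9,-0.2,-7.6,0,0,0,5],[0,0,0,0,0,0,5],[0,0,0,0,0,0,5]]'
cat > k.py <<'E'
from h import *
T=T_tool(); s=read_state(); print(s['qpos'].round(2),s['eef_pos'].round(1),'force',s['force'].round(1))
im,D=cams.get_image('wrist'); cv2.imwrite('pics/k.png',im); P=cloud('wrist',D,T); Q=(P-T[:3,3])@T[:3,:3]
# rod in tool frame
q=Q[(abs(Q[...,1])<20)&(Q[...,0]>12)&(Q[...,0]<110)]
u=np.array([-.868,0,-.495]); g=np.array([0,0,-18.7]); a=(q-g)@u; e=np.linalg.norm(q-g-a[:,None]*u,axis=1)
for lo in range(-130,0,8):
    m=(a>=lo)&(a<lo+8)&(e<24); print(lo,m.sum(),e[m].max().round(1) if m.any() else '',end=' | ')
m=(a<-15)&(a>-45)&(e<10); l=cv2.fitLine(q[m].astype(np.float32),cv2.DIST_HUBER,0,.01,.01).ravel(); l=l[:3]*-np.sign(l[0])
print('\nrod axis tool',l,'world',T[:3,:3]@l)
E
python3 k.py
```

```text
clock: 23.9
eef_pos: [536.0, -136.2, 150.8]
tool_rot: [-2.52, 0.338, 2.955]
force: [-0.1, 0.3, -2.4]
width: 11.8
gripper_force: 58.7
[-0.48  0.71  0.39  2.11  0.99  0.54  0.18] [ 536.  -136.2  150.8] force [-0.1  0.3 -2.4]
-130 0  | -122 0  | -114 134 7.2 | -106 301 7.7 | -98 298 7.4 | -90 318 7.5 | -82 318 7.5 | -74 335 8.1 | -66 211 7.6 | -58 759 17.6 | -50 1112 17.5 | -42 390 7.8 | -34 400 7.8 | -26 416 7.7 | -18 374 8.1 | -10 0  | -2 0  | 
rod axis tool [-0.86518466  0.02347127 -0.50090384] world [0.73127889 0.17800484 0.65844174]
```

View pics/k.png

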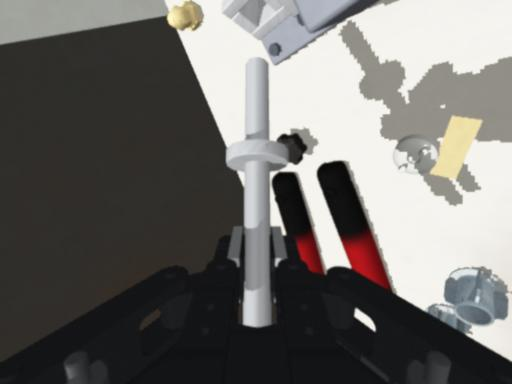

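```bash
cat > o.py <<'E'
from h import *
T=T_tool(); W=T[:3,:3]; u=W@(l:=np.array([-.867,.01,-.497])/np.linalg.norm([-.867,.01,-.497]))
ax=np.cross(u,[0,0,1]); an=np.arctan2(np.linalg.norm(ax),u[2]); ax/=np.linalg.norm(ax)
s=read_state(); g=T@[0,0,-18.7,1]; print('q',s['qpos'].round(2),'p',s['eef_pos'].round(1),'rod',u.round(3),'angle',an.round(3),'rotvec',(W.T@ax*an).round(3),'up',(W.T@[0,0,1]).round(3),'fwd x',(W.T@[1,0,0]).round(3),'low end z',(g[:3]-112*u)[2].round(1),'z',W[:,2].round(2),s['force'].round(1))
E
python3 o.py
```

```text
q [-0.48  0.71  0.39  2.11  0.99  0.54  0.18] p [ 535.5 -136.3  150.6] rod [0.73  0.165 0.663] angle 0.846 rotvec [-0.318 -0.566  0.543] up [-0.331 -0.55  -0.767] fwd x [-0.927  0.34   0.156] low end z 90.7 z [ 0.16 -0.62 -0.77] [ 0.4 -0.1 -2.5]
```

```bash
python3 -m creep '[[-13.2,-22,-30.7,0,0,0,5],[-13.2,-22,-30.7,0,0,0,5],[-13.2,-22,-30.7,0,0,0,5],[-13.2,-22,-30.7,0,0,0,5],[0,0,0,-0.053,-0.0943,0.0905,5],[0,0,0,-0.053,-0.0943,0.0905,5],[0,0,0,-0.053,-0.0943,0.0905,5],[0,0,0,-0.053,-0.0943,0.0905,5],[0,0,0,-0.053,-0.0943,0.0905,5],[0,0,0,-0.053,-0.0943,0.0905,5],[0,0,0,0,0,0,5],[0,0,0,0,0,0,5]]'; python3 o.py; python3 k.py
```

```text
clock: 25.15
eef_pos: [538.0, -147.8, 316.3]
tool_rot: [-2.793, 0.86, 2.79]
force: [0.1, 0.2, -2.6]
width: 12.2
gripper_force: 58.8
q [-0.6   0.34  0.5   2.36  1.75  0.57 -0.72] p [ 538.  -147.8  316.3] rod [0.263 0.094 0.96 ] angle 0.283 rotvec [-0.119 -0.157  0.204] up [-0.758 -0.223 -0.613] fwd x [-0.612  0.567  0.551] low end z 220.3 z [ 0.55 -0.57 -0.61] [ 0.1  0.2 -2.6]
[-0.6   0.34  0.5   2.36  1.75  0.57 -0.72] [ 538.  -147.8  316.3] force [ 0.1  0.2 -2.6]
-130 0  | -122 0  | -114 140 7.5 | -106 300 7.7 | -98 307 8.1 | -90 313 8.1 | -82 326 7.6 | -74 327 7.9 | -66 203 7.6 | -58 775 17.8 | -50 1098 17.1 | -42 401 7.7 | -34 397 8.5 | -26 416 7.8 | -18 369 7.5 | -10 1 8.2 | -2 0  | 
rod axis tool [-0.86750937  0.0150852  -0.49719194] world [0.26604055 0.09828721 0.95893792]
```

```bash
python3 -m creep '[[-18,17,16.5,0,0,0,5],[-18,17,16.5,0,0,0,5],[0,0,0,0,0,0,5],[0,0,0,-0.03,-0.039,0.051,5],[0,0,0,-0.03,-0.039,0.051,5],[0,0,0,-0.03,-0.039,0.051,5],[0,0,0,-0.03,-0.039,0.051,5],[0,0,0,0,0,0,5],[0,0,0,0,0,0,5]]'; python3 o.py; python3 k.py | tail -1
```

```text
clock: 26.1
eef_pos: [598.3, -148.2, 317.0]
tool_rot: [3.12, 1.05, 2.484]
force: [-0.2, -0.1, -1.7]
width: 11.8
gripper_force: 58.8
q [-0.4   0.43  0.32  2.39  2.24  0.72 -1.37] p [ 598.3 -148.2  317. ] rod [-0.    -0.001  1.   ] angle 0.001 rotvec [ 0.    -0.    -0.001] up [-0.867  0.011 -0.497] fwd x [-0.394  0.596  0.7  ] low end z 214.3 z [ 0.7  -0.51 -0.5 ] [-0.2 -0.1 -1.7]
rod axis tool [-0.87410045 -0.0124554  -0.48558548] world [-0.00285271 -0.02663978  0.99964102]
```

```bash
python3 -m creep '[[0,0,0,0,0,0,5],[0,0,0,0,0,0,5],[0,0,0,0,0,0,5],[0,0,0,0,0,0,5],[0,0,0,0,0,0,5]]'; python3 - <<'E'
from h import *
im,D=cams.get_image('scene'); cv2.imwrite('pics/fin.png',cv2.resize(im[110:320,180:460],None,fx=2.8,fy=2.8,interpolation=cv2.INTER_CUBIC))
im,D=cams.get_image('top'); P=cloud('top',D)
for n,c in (('pin_disc',(452.2,281.7)),):
    d=np.hypot(P[...,0]-c[0],P[...,1]-c[1]); print(n,P[d<15][:,2].max())
s=read_state(); print(np.abs(s['qd']).max())
E
```

```text
clock: 26.65
eef_pos: [598.5, -147.6, 317.1]
tool_rot: [3.115, 1.051, 2.481]
force: [-0.8, 0.2, -1.6]
width: 12.5
gripper_force: 58.8
pin_disc 116.70572572545211
0.002022027442827423
```

View pics/fin.png

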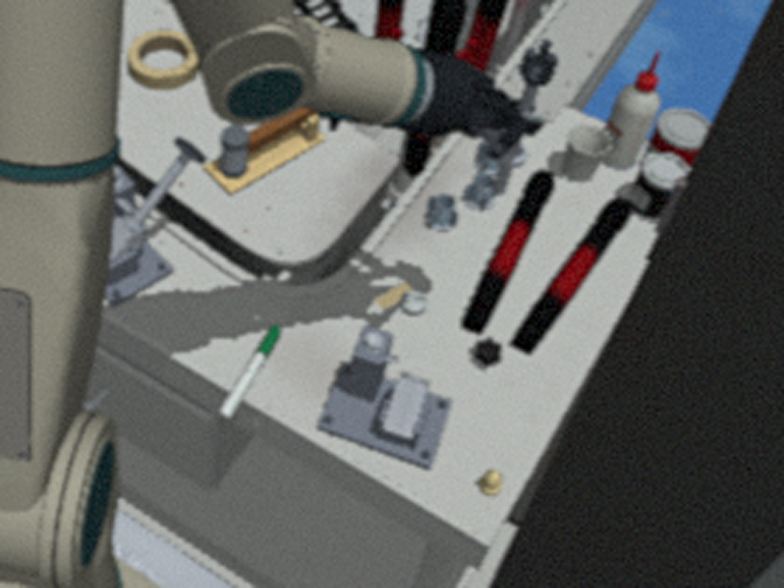

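The picture shows the spindle upright with its jaws up near (540, 60). The mallet is in its rest near (235, 150), the disc spindle is still in its socket, and the other small things in view are where they were.

```bash
python3 -c "
from cell import ctrl
print(ctrl.finish_job())"
```

```text
the job is handed in; nothing more can be done
None
```

The job is handed in at about 27 s: the pin is down to its stop (measured at 100.4 mm), the mallet is back within about 1 mm of where it lay, and the three-jawed spindle is held still and upright, jaws up, with its lower end about 21 cm above the bench; the disc pin is still up.

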